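# Put the flat scanner battery on charge

## Task

Put the orange-topped scanner battery on charge: tip it so that its contact nose goes in first under the charger's hold-down lip, push it against the sprung contacts and rock it down until it drops flat into the bay, then let go. Work gently, without forcing the pack against the charger, and leave the green-topped pack, the scanner terminal, the breaker and the carton where they are.

Things in the scene. Friction and masses are not known exactly. Their poses are not given: they have to be found in the camera images.
- pack_orange: the battery to charge: a grey block 76 x 48 x 26 mm (its own x, y, z), about 0.16 kg, orange panel on top. Origin at the centre of its underside, z up. From the lower part of its -x end a black contact nose sticks out by 5 mm (34 mm wide, from the underside to 6 mm up). It lies flat on the bench
- pack_orange_nose (a point): the tip of that nose at the level of the underside: (-43, 0, 0) mm in the pack's frame
- charger: grey charger base fixed to the bench, 176 x 92 mm, origin on the bench; it carries a black adapter cup 120 x 76 mm, rim 28 mm above the bench, with the pocket. The cup is clamped through slotted holes: its pocket's centre lies anywhere within 14 mm along x and 6 mm along y of the origin; this shift is not in the reading, it must be felt or seen. A seated pack has the charger's axes
- pocket (a point): nominal centre of the pocket floor (cup unshifted): 16 mm above the charger's origin, same axes. From the pocket's true centre (mm): lip edge at x = -39.25, heel wall at +39.25, side walls at y = -25 and +25. Walls are 12 mm high with white 45 degree lead-ins (sides 3 mm, heel 1.5 mm). The blue lip's underside is 9 mm above the floor. The floor is a firm foam pad: gives 1 mm at about 12 N
- contacts (a joint): sprung contact block under the lip, 26 mm wide, 0.5 to 5.5 mm above the floor; free (0), its face stands 2 mm out of the lip's edge into the pocket; the nose pushes it under the lip towards -x (value = m pushed in, up to 0.0095). About 3 N starts it, 0.7 N more per mm. With the pack seated it reads about 0.0045, pushed as far as the pack goes 0.007
- pack_green: charged pack of the same shape with a green panel: leave alone. Origin at the centre of its underside
- terminal: handheld scanner terminal, black, 150 x 74 x 21 mm, lying on the bench: leave alone. Origin at the centre of its underside
- breaker: white two-pole circuit breaker, 82 x 36 x 81 mm with a blue toggle on top: leave alone. Origin at the centre of its underside
- carton: white and blue goods carton, 100 x 110 x 70 mm: leave alone. Origin at the centre of its underside

How it is judged:
By the outcome, as a careful person would: the job done as asked, in the order asked, and still so for the second after the job is handed in, with the robot touching nothing.
It also fails if it takes over 70 s, if anything falls off the work surface, if the arm or the gripper's body presses on something with over 40 N, if the wrist force passes 120 N, or if a joint passes its speed limit or range.

## Robot

A 6-joint arm with a two-finger parallel gripper is mounted at the origin on the work surface. World frame = base frame: x ahead of the robot, y to its left, z up, the work surface at z = 0. Lengths are in m, angles in rad, forces in N, time in s.
With the tool pointing down it reaches from about 0.225 to 0.875 m from the base axis. Payload 3.4 kg.
Tool frame: the origin (TCP) lies at the very end of the fingers, on their centre line; the grasp point (between the pads) lies 19 mm behind it; z points along the fingers, y is the line along which they close (so a half turn about z gives the same grasp; the last joint's range is limited). The gripper opens to 85 mm and grips with 20 to 120 N. Pads are 22 mm wide; open, the fingers measure 114 mm over their backs; the gripper's body (76 mm by 85 mm) begins 54 mm behind the grasp point. The pads swing forward as they close: fully open they stand 13 mm farther back than shut.
Start: joints at [-0.121, 0.276, 1.505, -0, 1.361, -0.121], TCP at [0.575, -0, 0.231] pointing down, gripper open.
Joint ranges: [-2.89, 2.89], [-0.75, 2.08], [0.22, 2.7], [-1.18, 4.32], [0.11, 2.71], [-2.7, 2.7]. Speed limits (rad/s): [2.57, 2.57, 3.14, 3.14, 3.14, 3.14].

## Interface

Orientations are given as a unit quaternion [w, x, y, z].
In Python, from rig import get_state, optics, sign_off gives the robot as it stands.
- The arm moves only by the tool send_rows, never from a script. Its argument "increments" is a list of rows, each an object with "gripper": the gripper's target within -1 to 1 (shut at 1, half-way at 0, fully open at -1); "linear": the shift along the world's x, y, z in m, a list of three; "delta_rot": the turn, a rotation vector about the world's x, y, z in rad, a list of three. In form: [{"gripper": gripper, "linear": [dx, dy, dz], "delta_rot": [rx, ry, rz]}, ...]. A call has 1 to 8 rows; each row is the pose to reach, as a shift and turn from the pose commanded when the call began; what a row does not reach only later rows make up. A row lasts 1/10 s, in which the tool goes at most 50 mm and 8.59 degrees, less where a joint would pass 70% of its speed; a pose out of reach is approached as far as the arm can. A call with a gripper value outside its range is refused whole. The fingers move at their own pace and stop on an object; "newtons" is the grip in N (left out, the last holds). Time passes only in rows, so rows that repeat a pose let the fingers close. It gives the time, the measured TCP pose, the force, the opening and the grip force at its end, in the units of the state.
- get_state(): the state, without advancing time (a new reading comes with each control period).
- optics.get_image(name): name is "scene" or "side" or "wrist"; returns a dict with "pixels" (480x640x3 uint8, blue, green, red), "K" (3x3 intrinsics, pixels), "rvec" (rotation vector, rad) and "tvec" (3), from world to camera coordinates, as OpenCV has them; the wrist camera has in their place "T_tool_cam" (4x4, takes a point from camera to tool coordinates, whose origin is the TCP and whose axes are the flange's). Camera axes: x right, y down, z forward; pixel columns grow to the right and rows downward; lengths in m; the calibration is good to about 2 mm. A picture is of the moment at which its call begins: read the wrist's pose just before it. There is no depth.
- sign_off(): hands the job in; it is judged then, once.
The state is a dict: "clock": time; "qpos": joint angles; "qd": joint speeds; "effort": joint torques, N m; "position": TCP position; "ee_rot": TCP orientation; "contact_force": force on the tool from outside, world axes, zero at the start; "moment": the same for the moment, N m; "width": finger opening in m; "gripper_force": force on a finger pad.
Only numpy, scipy, OpenCV 4.12 (cv2) and the standard library are available. Lean on these libraries where they do the work, as an engineer would, in place of code of your own. Each camera call takes 0.05 s, during which the arm holds its last target. There are 200 camera calls.

## Working session

There is one attempt and no reset: what is moved stays moved. The work goes in short steps, Python scripts to look and compute and a tool call to move; the robot and the scene stay as the last step left them, time stands still between calls to the robot, and variables do not carry over. Pictures are saved under pics/ and viewed, at most 10 in all, crops included, and the job is handed in when it is done.

Besides the shell and the picture viewer there is one more tool, called after "Emit:" in YAML: its name, and indented under it one key for each argument. send_rows: Moves the arm, as the interface text tells. Its arguments: {"type":"object","properties":{"increments":{"type":"array"},"newtons":{"type":"number"}},"required":["increments"]}

```bash
mkdir -p pics; ls; cat > h.py <<'E'
import numpy as np, cv2
from rig import get_state, optics, sign_off
from scipy.spatial.transform import Rotation as R
def cam(name):
    s=get_state(); d=optics.get_image(name)
    if name=="wrist":
        q=s["ee_rot"]; Rt=R.from_quat([q[1],q[2],q[3],q[0]]).as_matrix()
        T=np.array(d["T_tool_cam"]); Rc=Rt@T[:3,:3]; c=Rt@T[:3,3]+np.array(s["position"])
    else:
        Rw=cv2.Rodrigues(np.array(d["rvec"],float))[0]; Rc=Rw.T; c=-Rw.T@np.array(d["tvec"],float).ravel()
    return d["pixels"],np.array(d["K"]),Rc,c
def plane(uv,K,Rc,c,z):
    uv=np.atleast_2d(uv).astype(float)
    r=(Rc@np.linalg.inv(K)@np.c_[uv,np.ones(len(uv))].T).T
    return c+r*((z-c[2])/r[:,2])[:,None]
def proj(P,K,Rc,c):
    p=(np.atleast_2d(P)-c)@Rc@K.T
    return p[:,:2]/p[:,2:]
E
python3 - <<'E'
from h import *
for n in ["scene","wrist"]:
    p,K,Rc,c=cam(n); cv2.imwrite(f"pics/{n}0.png",p); print(n,c.round(3),Rc.round(2).tolist(),K[0,0])
p,K,Rc,c=cam("side");cv2.imwrite("pics/side0.png",p); print(c)
print(get_state())
E
```

```text
pics
scene [ 1.164 -0.194  0.788] [[0.38, 0.71, -0.59], [0.92, -0.29, 0.25], [0.01, -0.64, -0.77]] 484.11701626514326
wrist [0.575 0.086 0.373] [[1.0, 0.0, -0.0], [0.0, -0.94, -0.33], [-0.0, 0.33, -0.94]] 344.74635910209656
[0.2895361  0.56252129 0.77443429]
{'clock': 0.15, 'qpos': array([-1.21018876e-01,  2.76482206e-01,  1.50582105e+00,  2.91500368e-05,
        1.36068747e+00, -1.20994799e-01]), 'qd': array([ 0.00056574, -0.00316737, -0.00173894, -0.00162381,  0.00138772,
       -0.00030621]), 'effort': array([ 9.65923646e-04, -4.17143512e+01, -2.46032345e+01, -1.26433165e-04,
        7.58384820e-03, -3.43765259e-05]), 'position': array([5.74625212e-01, 3.98043603e-05, 2.30628375e-01]), 'ee_rot': array([-5.59132515e-04,  7.07117277e-01,  7.07095939e-01, -4.19790237e-04]), 'contact_force': array([-0.41212814,  0.56022533, -1.2072765 ]), 'moment': array([-0.05488013, -0.00768786, -0.0342153 ]), 'gripper_force': 0.0, 'width': 0.08513677124894148}
```

View pics/scene0.png

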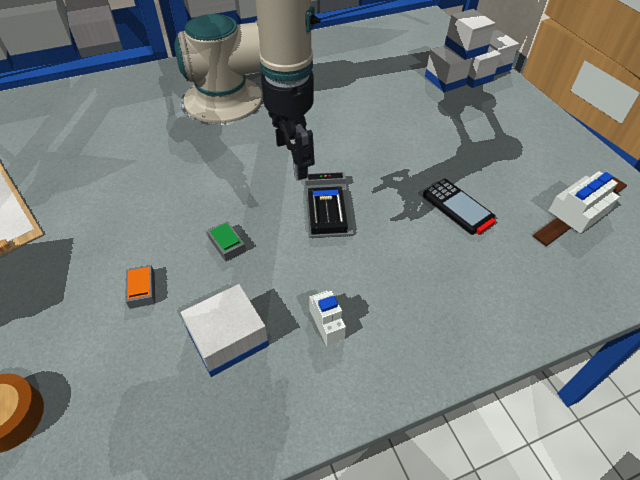

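View pics/wrist0.png

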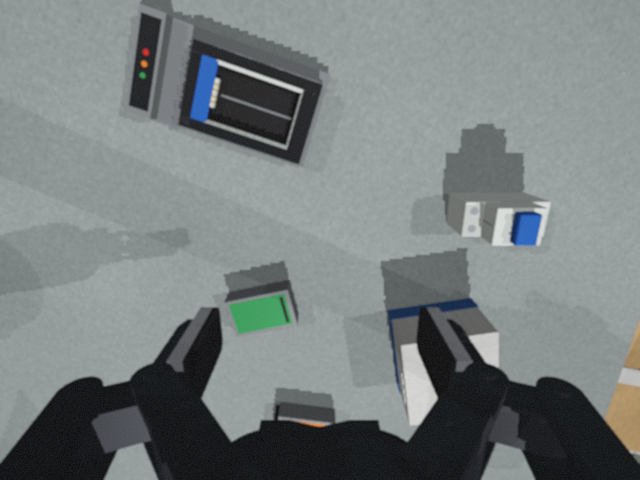

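Scene: orange pack at (140,285), green at (226,240), charger at (328,208) with the blue lip on its robot side. The wrist picture shows the lip at (203,88), the pocket at (255,105) and the orange pack hidden at the bottom.

```bash
cat >> h.py <<'E'
def mask(p,name):
    h=cv2.cvtColor(p,cv2.COLOR_BGR2HSV)
    lo,hi={"orange":((5,150,120),(18,255,255)),"green":((50,120,60),(80,255,255)),"blue":((105,150,80),(125,255,255))}[name]
    return cv2.inRange(h,lo,hi)
def rects(p,name,amin=60):
    cs,_=cv2.findContours(mask(p,name),cv2.RETR_EXTERNAL,cv2.CHAIN_APPROX_NONE)
    return [(cv2.contourArea(c),c,cv2.boxPoints(cv2.minAreaRect(c))) for c in cs if cv2.contourArea(c)>amin]
def wrect(cnt,cam_,z):
    w=plane(cnt.reshape(-1,2),*cam_,z)[:,:2].astype(np.float32)*1000
    (cx,cy),(a,b),t=cv2.minAreaRect(w)
    if a<b: a,b,t=b,a,t+90
    return np.round([cx,cy,a,b,t],1)
E
python3 - <<'E'
from h import *
for n in ["scene","side","wrist"]:
    p,*C=cam(n)
    for col,z in [("orange",.026),("green",.026),("blue",.028)]:
        for a,c,b in rects(p,col):
            u=c.reshape(-1,2).mean(0).round(0); w=wrect(c,C,z)
            if w[2]<120: print(n,col,a,u,w)
p,*C=cam("side")
pm=cv2.imread("pics/side0.png"); 
ps,*S=cam("scene"); a=cv2.resize(ps[255:315,110:170],(400,400),interpolation=cv2.INTER_CUBIC)
u=proj([[.575,-.0,.0]],*C)[0]; print(u)
o=[x for x in rects(pm,"orange")]
for x in o: print(x[0],x[2].mean(0))
E
```

```text
scene orange 833.5 [ 14. 401.] [ 7.079e+02 -5.247e+02  1.089e+02  4.440e+01  4.000e-01]
scene orange 573.0 [138. 283.] [ 554.  -308.    66.6   39.6  170.3]
scene green 431.5 [225. 237.] [ 506.2 -126.2   65.2   38.9   12.9]
scene blue 174.5 [327. 303.] [733.    5.6  33.1  23.8  89.2]
scene blue 107.5 [325. 192.] [467.6 112.1  57.5  16.7  72.2]
scene blue 102.5 [433.  79.] [169.4 569.  106.3  25.7   5.7]
scene blue 104.5 [476.  51.] [ 80.1 767.9 103.7  44.1  97.2]
side orange 293.5 [423. 149.] [ 555.3 -311.3   63.3   37.1  171.3]
side orange 780.5 [402.  66.] [ 728.9 -579.3  104.2  101.6  116. ]
side green 376.5 [412. 213.] [ 504.1 -130.2   56.6   36.    13. ]
side blue 125.5 [ 20. 475.] [761.1 571.5  19.4  14.9  13.9]
side blue 231.5 [371. 313.] [468.7 108.9  55.5  15.   72.7]
side blue 104.5 [261. 185.] [795.5 -50.1  36.   20.5  88.2]
side blue 100.5 [618.  57.] [ 289.1 -861.6  111.    56.3   51.6]
side blue 180.5 [457.  21.] [ 688.4 -846.5   97.4   32.1  106.4]
wrist green 1485.5 [260. 313.] [ 506.1 -127.4   63.7   37.5   12.6]
wrist blue 705.0 [525. 228.] [790.  -23.4  35.2  26.1  90.9]
wrist blue 1053.5 [203.  88.] [467.6 110.9  57.6  16.9  71.8]
[345.50461335 253.36052683]
294.0 [424.83713 149.34392]
781.0 [402.5  65.5]
```

View pics/side0.png

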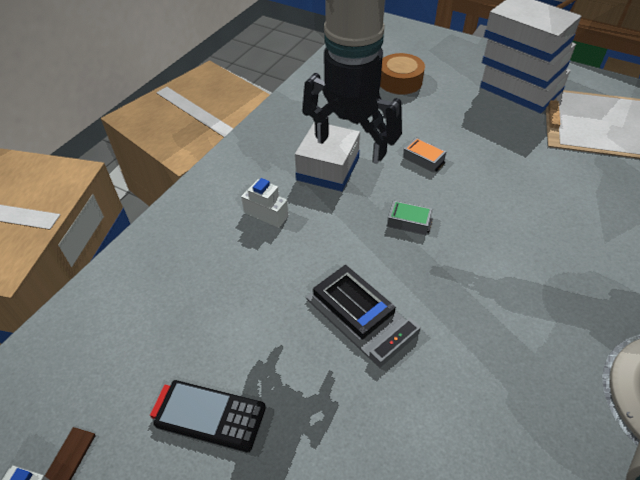

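Side: the orange pack is at (424,152), the charger at (352,303), its lip facing the robot. Next I look at the orange pack up close to find the nose end.

Emit:
send_rows:
  increments:
    - {"gripper": -1,"linear": [0,-0.05,-0.005],"delta_rot": [0,0,0]}
    - {"gripper": -1,"linear": [0,-0.1,-0.01],"delta_rot": [0,0,0]}
    - {"gripper": -1,"linear": [-0.005,-0.15,-0.015],"delta_rot": [0,0,0]}
    - {"gripper": -1,"linear": [-0.01,-0.2,-0.02],"delta_rot": [0,0,0]}
    - {"gripper": -1,"linear": [-0.015,-0.25,-0.025],"delta_rot": [0,0,0]}
    - {"gripper": -1,"linear": [-0.02,-0.3,-0.03],"delta_rot": [0,0,0]}
    - {"gripper": -1,"linear": [-0.02,-0.34,-0.03],"delta_rot": [0,0,0]}
    - {"gripper": -1,"linear": [-0.02,-0.37,-0.03],"delta_rot": [0,0,0]}

```text
clock: 1.2
position: [0.5543, -0.3733, 0.2009]
ee_rot: [0.0, 0.708, 0.706, -0.0]
contact_force: [0.5, -0.4, -0.0]
width: 0.0852
gripper_force: 0.0
```

Emit:
send_rows:
  increments:
    - {"gripper": -1,"linear": [0,0,0],"delta_rot": [0,0,0]}
    - {"gripper": -1,"linear": [0,0,0],"delta_rot": [0,0,0]}
    - {"gripper": -1,"linear": [0,0,0],"delta_rot": [0,0,0]}

```text
clock: 1.5
position: [0.555, -0.3689, 0.2013]
ee_rot: [-0.0, 0.707, 0.707, 0.0]
contact_force: [-0.6, -0.6, -1.3]
width: 0.0855
gripper_force: 0.0
```

```bash
python3 - <<'E'
from h import *
p,*C=cam("wrist"); cv2.imwrite("pics/w1.png",p); print(get_state()["position"],C[2])
for a,c,b in rects(p,"orange"): print(a,wrect(c,C,.026),b.round(0).tolist())
E
```

```text
[ 0.55515014 -0.36859991  0.20144225] [ 0.55477272 -0.28351655  0.34429475]
898.0 [ 759.2 -532.6   87.3   27.2  137.3] [[469.0, 342.0], [485.0, 324.0], [535.0, 368.0], [518.0, 386.0]]
3126.0 [ 554.1 -308.9   65.    38.9  171. ] [[278.0, 165.0], [285.0, 120.0], [358.0, 132.0], [351.0, 176.0]]
```

View pics/w1.png

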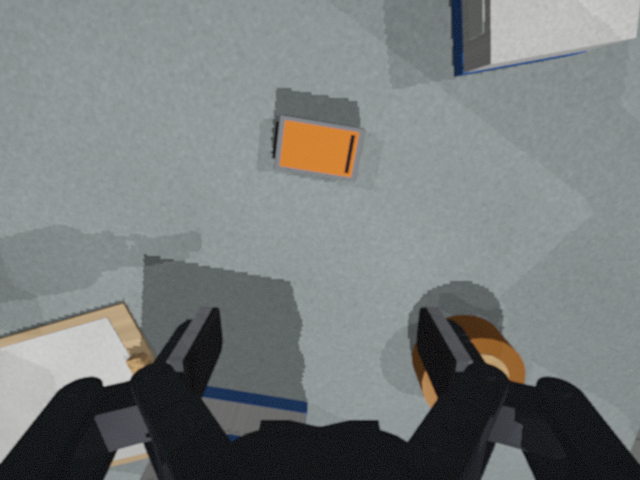

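The nose is at the left end (275,140), toward world -x; the dark stripe (350,153) marks the heel. The pack's yaw is about -9°. I turn the tool by +81° and go over it.

Emit:
send_rows:
  increments:
    - {"gripper": -1,"linear": [0,0.01,0],"delta_rot": [0,0,0.14]}
    - {"gripper": -1,"linear": [0,0.02,0],"delta_rot": [0,0,0.28]}
    - {"gripper": -1,"linear": [0,0.03,0],"delta_rot": [0,0,0.42]}
    - {"gripper": -1,"linear": [0,0.04,0],"delta_rot": [0,0,0.56]}
    - {"gripper": -1,"linear": [0,0.05,0],"delta_rot": [0,0,0.7]}
    - {"gripper": -1,"linear": [-0.001,0.061,0],"delta_rot": [0,0,0.84]}
    - {"gripper": -1,"linear": [-0.001,0.061,0],"delta_rot": [0,0,0.98]}
    - {"gripper": -1,"linear": [-0.001,0.061,0],"delta_rot": [0,0,1.12]}

```text
clock: 2.35
position: [0.5542, -0.3069, 0.2019]
ee_rot: [0.0, 0.219, 0.976, 0.0]
contact_force: [-0.1, 0.3, 0.2]
width: 0.0855
gripper_force: 0.0
```

Emit:
send_rows:
  increments:
    - {"gripper": -0.9,"linear": [0,0,0],"delta_rot": [0,0,0.14]}
    - {"gripper": -0.8,"linear": [0,0,-0.03],"delta_rot": [0,0,0.288]}
    - {"gripper": -0.6,"linear": [0,0,-0.06],"delta_rot": [0,0,0.288]}
    - {"gripper": -0.6,"linear": [0,0,-0.1],"delta_rot": [0,0,0.288]}
    - {"gripper": -0.6,"linear": [0,0,-0.13],"delta_rot": [0,0,0.288]}
    - {"gripper": -0.6,"linear": [0,0,-0.15],"delta_rot": [0,0,0.288]}
    - {"gripper": -0.6,"linear": [0,0,-0.15],"delta_rot": [0,0,0.288]}

```text
clock: 3.05
position: [0.5521, -0.3061, 0.0485]
ee_rot: [-0.003, 0.08, 0.997, 0.002]
contact_force: [-1.0, 1.5, 0.5]
width: 0.0688
gripper_force: 0.0
```

```bash
python3 - <<'E'
from h import *
s=get_state(); print(s["position"],s["ee_rot"],s["width"],s["qpos"].round(2))
p,*C=cam("wrist"); cv2.imwrite("pics/w2.png",p)
for a,c,b in rects(p,"orange"): print(a,wrect(c,C,.026))
p,*C=cam("side"); cv2.imwrite("pics/s2.png",cv2.resize(p[80:200,350:510],(800,600),interpolation=cv2.INTER_CUBIC))
E
```

```text
[ 0.5521297  -0.30611741  0.04853969] [-0.00289417  0.08042802  0.99675449  0.00185686] 0.06881392461796453 [-0.62  0.51  1.62  0.    1.02 -2.03]
7920.0 [ 554.4 -309.    65.2   39.5  170.9]
```

View pics/s2.png

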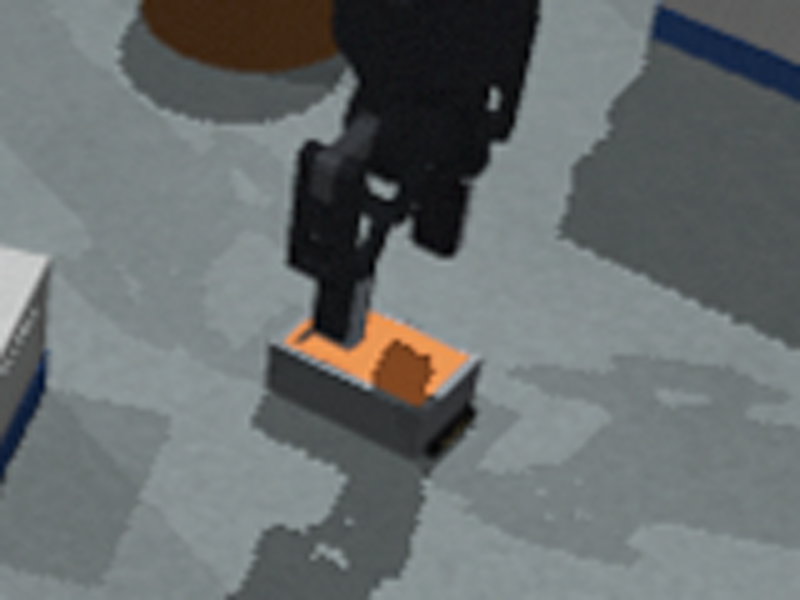

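Side crop: the fingers straddle the pack about its middle, and the contact nose is at the lower right (450,435), toward the robot. I descend, close and lift.

Emit:
send_rows:
  increments:
    - {"gripper": -0.6,"linear": [0,0,-0.02],"delta_rot": [0,0,0]}
    - {"gripper": -0.6,"linear": [0,0,-0.037],"delta_rot": [0,0,0]}
    - {"gripper": -0.6,"linear": [0,0,-0.037],"delta_rot": [0,0,0]}
    - {"gripper": -0.6,"linear": [0,0,-0.037],"delta_rot": [0,0,0]}
    - {"gripper": -0.6,"linear": [0,0,-0.037],"delta_rot": [0,0,0]}

```text
clock: 3.65
position: [0.5552, -0.3097, 0.0162]
ee_rot: [0.001, 0.081, 0.997, -0.001]
contact_force: [-0.0, 0.3, 0.2]
width: 0.068
gripper_force: 0.0
```

Emit:
send_rows:
  increments:
    - {"gripper": -0.6,"linear": [0,0,-0.002],"delta_rot": [0,0,0]}
    - {"gripper": 0.3,"linear": [0,0,-0.002],"delta_rot": [0,0,0]}
    - {"gripper": 0.3,"linear": [0,0,-0.002],"delta_rot": [0,0,0]}
    - {"gripper": 0.3,"linear": [0,0,-0.002],"delta_rot": [0,0,0]}
    - {"gripper": 0.3,"linear": [0,0,-0.002],"delta_rot": [0,0,0]}
    - {"gripper": 0.3,"linear": [0,0,-0.002],"delta_rot": [0,0,0]}
  newtons: 50

```text
clock: 4.25
position: [0.5545, -0.3094, 0.0132]
ee_rot: [0.001, 0.081, 0.997, -0.0]
contact_force: [-0.3, 0.0, 5.1]
width: 0.0462
gripper_force: 53.3
```

Emit:
send_rows:
  increments:
    - {"gripper": 0.3,"linear": [0,0,0],"delta_rot": [0,0,0]}
    - {"gripper": 0.3,"linear": [0,0,0.01],"delta_rot": [0,0,0]}
    - {"gripper": 0.3,"linear": [0,0,0.03],"delta_rot": [0,0,0]}
    - {"gripper": 0.3,"linear": [0,0,0.03],"delta_rot": [0,0,0]}

```text
clock: 4.65
position: [0.5555, -0.31, 0.0445]
ee_rot: [0.002, 0.081, 0.997, -0.001]
contact_force: [0.2, -1.1, -1.1]
width: 0.0465
gripper_force: 52.6
```

```bash
python3 - <<'E'
from h import *
s=get_state(); print(s["position"],s["ee_rot"],s["width"],s["gripper_force"],s["contact_force"])
p,*C=cam("wrist"); cv2.imwrite("pics/w3.png",p[200:480])
p,*C=cam("side"); a=p[80:200,350:510]
v=proj(s["position"],*C)[0]-[350,80]; a=cv2.resize(a,(800,600),interpolation=cv2.INTER_CUBIC)
cv2.imwrite("pics/s3.png",a); print(v*5)
E
```

```text
[ 0.55548451 -0.30997782  0.04449251] [ 0.00194638  0.08131362  0.99668609 -0.00107402] 0.046509864772573115 52.559934854507446 [ 0.24267923 -1.07744504 -1.09996221]
[377.43338128 313.00623748]
```

View pics/s3.png

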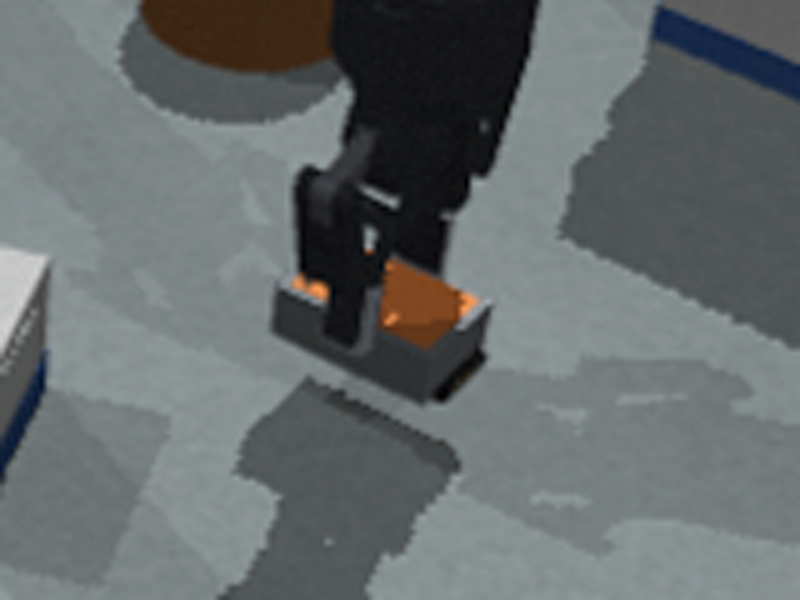

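The pack is held level, with its nose at (460,375). I lift it high and go to a viewpoint beyond the pocket, turning to the charger's yaw.

Emit:
send_rows:
  increments:
    - {"gripper": 0.3,"linear": [0,0,0.045],"delta_rot": [0,0,0]}
    - {"gripper": 0.3,"linear": [0,0.01,0.09],"delta_rot": [0,0,0]}
    - {"gripper": 0.3,"linear": [0,0.04,0.13],"delta_rot": [0,0,0]}
    - {"gripper": 0.3,"linear": [0.005,0.085,0.15],"delta_rot": [0,0,-0.04]}
    - {"gripper": 0.3,"linear": [0.01,0.135,0.15],"delta_rot": [0,0,-0.08]}
    - {"gripper": 0.3,"linear": [0.02,0.18,0.15],"delta_rot": [0,0,-0.12]}
    - {"gripper": 0.3,"linear": [0.025,0.225,0.15],"delta_rot": [0,0,-0.154]}
    - {"gripper": 0.3,"linear": [0.03,0.27,0.15],"delta_rot": [0,0,-0.154]}

```text
clock: 5.55
position: [0.5833, -0.0371, 0.191]
ee_rot: [-0.001, 0.158, 0.987, 0.0]
contact_force: [1.4, -0.1, -1.6]
width: 0.0464
gripper_force: 52.8
```

Emit:
send_rows:
  increments:
    - {"gripper": 0.3,"linear": [0,0.045,0],"delta_rot": [0,0,0]}
    - {"gripper": 0.3,"linear": [0.005,0.08,0],"delta_rot": [0,0,0]}
    - {"gripper": 0.3,"linear": [0.01,0.11,0],"delta_rot": [0,0,0]}
    - {"gripper": 0.3,"linear": [0.01,0.11,0],"delta_rot": [0,0,0]}
    - {"gripper": 0.3,"linear": [0.01,0.11,0],"delta_rot": [0,0,0]}

```text
clock: 6.05
position: [0.5933, 0.0714, 0.191]
ee_rot: [-0.001, 0.157, 0.988, -0.001]
contact_force: [-0.4, -0.3, -2.7]
width: 0.0465
gripper_force: 52.8
```

```bash
python3 - <<'E'
from h import *
p,*C=cam("side"); T=np.array([.55548,-.30998,.04449]); y=np.array([.16,.987,0])
for d in (.024,.036):
  for dz in (0,-.0135,.0125,-.004): print(d,dz,((proj(T+d*y+[0,0,dz],*C)[0]-[350,80])*5).round(0))
s=get_state(); print(s["position"],s["ee_rot"],s["width"],s["contact_force"],s["moment"])
p,*C=cam("wrist"); cv2.imwrite("pics/w4.png",p)
for a,c,b in rects(p,"blue",300): print(a,wrect(c,C,.028),b.round(1).tolist())
for a,c,b in rects(p,"orange",300): print(a,b.round(1).tolist())
E
```

```text
0.024 0 [346. 343.]
0.024 -0.0135 [342. 368.]
0.024 0.0125 [350. 319.]
0.024 -0.004 [345. 350.]
0.036 0 [330. 358.]
0.036 -0.0135 [326. 383.]
0.036 0.0125 [334. 334.]
0.036 -0.004 [329. 365.]
[0.59337265 0.07062389 0.19121029] [-1.02750061e-03  1.57485824e-01  9.87520563e-01 -5.45907705e-04] 0.04673231372270293 [ 0.39248453 -0.43442596 -1.71371752] [-0.00891969 -0.03041459 -0.0088682 ]
505.5 [804.4 -27.5  35.5  33.6  71.4] [[279.0, 401.0], [310.0, 401.0], [310.0, 424.0], [279.0, 424.0]]
613.5 [ 683.3 -169.8  112.7   52.7   99.8] [[74.80000305175781, 325.6000061035156], [185.89999389648438, 319.5], [188.10000610351562, 359.8999938964844], [77.0, 366.0]]
1427.0 [467.5 111.2  57.2  15.6  71.9] [[282.0, 45.0], [354.0, 45.0], [354.0, 67.0], [282.0, 67.0]]
11653.0 [[271.0, 255.0], [367.0, 255.0], [367.0, 385.0], [271.0, 385.0]]
```

View pics/w4.png

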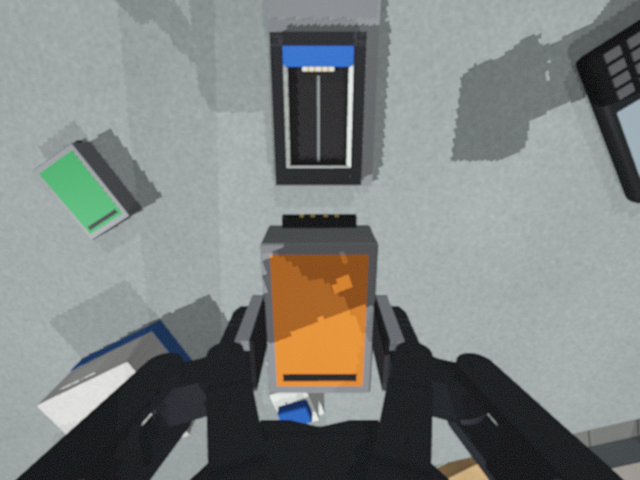

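Wrist picture: lip (282–354, 45–67), white rails at u≈288 and 350, heel lead-in at v≈166, nose of the held pack at v≈215, all nicely parallel. Next I measure the pocket and nose in the tool frame.

```bash
python3 - <<'E'
from h import *
s=get_state(); p,*C=cam("wrist"); g=cv2.cvtColor(p,cv2.COLOR_BGR2GRAY).astype(int)
T=np.array(s["position"]); q=s["ee_rot"]; M=R.from_quat([q[1],q[2],q[3],q[0]]).as_matrix()
print("tool axes x,y",M[:,0].round(3),M[:,1].round(3))
yaw=np.arctan2(-M[1,0],-M[0,0]); print("tool -x yaw",np.degrees(yaw))
hs=cv2.cvtColor(p,cv2.COLOR_BGR2HSV)
w=(cv2.inRange(hs,(0,0,140),(180,60,255)))
for v in (80,100,120,140,155):
    u=np.where(w[v,278:362])[0]+278; l=u[u<305]; r=u[u>335]
    P=plane([[l.min()-.5,v],[l.max()+.5,v],[r.min()-.5,v],[r.max()+.5,v]],*C,.028)[:,:2]
    print(v,l.min(),l.max(),r.min(),r.max(),(P*1000).round(1).tolist())
for u in (300,310,330,340):
    vv=np.where(w[150:180,u])[0]+150; b=mask(p,"blue")[40:75,u]; bv=np.where(b)[0]+40
    P=plane([[u,vv.min()-.5],[u,vv.max()+.5],[u,bv.min()-.5],[u,bv.max()+.5]],*C,.028)[:,:2]
    print(u,vv.min(),vv.max(),bv.min(),bv.max(),(P*1000).round(1).tolist())
dk=g<45
for u in (295,310,330,345): print("nose",u,g[205:232,u].tolist())
r=np.where(dk[220,260:380])[0]+260; print("nose cols",r.min(),r.max())
z=T[2]-.0132
N=plane([[r.min()-.5,214.5],[r.max()+.5,214.5],[(r.min()+r.max())/2,214.5]],*C,z)
print("nose world",(N*1000).round(1).tolist(),"tool",((N-T)@M*1000).round(1).tolist())
E
```

```text
tool axes x,y [-0.95   0.312  0.001] [ 0.312  0.95  -0.001]
tool -x yaw -18.176726336981492
80 284 287 348 353 [[475.6, 79.0], [476.6, 82.1], [491.8, 128.4], [493.3, 133.0]]
100 285 288 348 353 [[490.0, 74.6], [491.0, 77.7], [506.2, 124.1], [507.8, 128.8]]
120 285 288 347 352 [[504.7, 69.2], [505.7, 72.4], [521.0, 118.8], [522.5, 123.6]]
140 286 289 347 352 [[520.2, 64.5], [521.3, 67.7], [536.5, 114.1], [538.1, 119.0]]
155 286 289 347 351 [[532.0, 60.2], [533.1, 63.5], [548.5, 110.5], [549.9, 114.7]]
300 165 167 45 66 [[543.6, 69.5], [546.0, 68.6], [455.6, 100.1], [470.4, 95.0]]
310 166 167 45 64 [[547.1, 77.5], [548.8, 77.0], [458.1, 107.6], [471.5, 103.1]]
330 166 167 45 64 [[552.6, 94.2], [554.3, 93.7], [463.0, 122.6], [476.5, 118.3]]
340 166 167 45 66 [[555.3, 102.5], [557.0, 102.0], [465.5, 130.1], [480.4, 125.5]]
nose 295 [166, 166, 165, 167, 171, 173, 173, 171, 159, 117, 62, 31, 24, 25, 31, 22, 26, 21, 31, 21, 27, 27, 41, 61, 72, 73, 75]
nose 310 [165, 167, 173, 173, 173, 177, 177, 172, 154, 117, 80, 64, 44, 27, 28, 26, 29, 22, 27, 28, 28, 30, 40, 57, 69, 73, 76]
nose 330 [166, 170, 173, 178, 176, 177, 174, 171, 153, 105, 45, 21, 24, 20, 22, 26, 21, 16, 23, 27, 26, 27, 45, 63, 73, 77, 76]
nose 345 [161, 168, 171, 174, 173, 172, 173, 169, 151, 101, 41, 16, 21, 27, 29, 27, 29, 27, 27, 25, 26, 23, 49, 64, 73, 76, 73]
nose cols 283 354
nose world [[547.9, 67.8, 178.3], [558.4, 99.9, 178.3], [553.1, 83.8, 178.3]] tool [[42.6, -16.4, 13.3], [42.6, 17.3, 13.2], [42.6, 0.4, 13.3]]
```

Emit:
send_rows:
  increments:
    - {"gripper": 0.3,"linear": [-0.03,0.01,0],"delta_rot": [-0.029,-0.089,0]}
    - {"gripper": 0.3,"linear": [-0.06,0.02,-0.01],"delta_rot": [-0.058,-0.177,0]}
    - {"gripper": 0.3,"linear": [-0.078,0.025,-0.04],"delta_rot": [-0.087,-0.266,0]}
    - {"gripper": 0.3,"linear": [-0.078,0.025,-0.08],"delta_rot": [-0.087,-0.266,0]}
    - {"gripper": 0.3,"linear": [-0.078,0.025,-0.11],"delta_rot": [-0.087,-0.266,0]}
    - {"gripper": 0.3,"linear": [-0.078,0.025,-0.12],"delta_rot": [-0.087,-0.266,0]}
    - {"gripper": 0.3,"linear": [-0.078,0.025,-0.12],"delta_rot": [-0.087,-0.266,0]}
    - {"gripper": 0.3,"linear": [-0.078,0.025,-0.12],"delta_rot": [-0.087,-0.266,0]}

```text
clock: 7.0
position: [0.5177, 0.0955, 0.0735]
ee_rot: [0.139, 0.157, 0.978, -0.022]
contact_force: [0.7, 0.9, -1.7]
width: 0.0465
gripper_force: 52.7
```

```bash
cat >> h.py <<'E'
A=np.array([.9501,-.3120,0]);N_=np.array([.3120,.9501,0])
def rep():
    s=get_state(); T=np.array(s["position"])*1000; q=s["ee_rot"]; M=R.from_quat([q[1],q[2],q[3],q[0]]).as_matrix()
    X=T@A-456.5; Y=T@N_-252; Z=T[2]-16
    nose=T+M@np.array([43,.4,13.3]); th=np.degrees(np.arcsin(M[:,2]@A*-1)); f=np.array(s["contact_force"])
    print("t",round(s["clock"],2),"TCP XYZ",np.round([X,Y,Z],1),"nose",np.round([nose@A-456.5,nose@N_-252,nose[2]-16],1),"pitch",round(th,2),"roll",np.degrees(M[:,1][2]).round(2),"yaw",np.degrees(np.arctan2(-M[1,0],-M[0,0])).round(2))
    print("F XYZ",np.round([f@A,f@N_,f[2]],1),"M",np.round([np.array(s["moment"])@A,np.array(s["moment"])@N_],2),"w",round(s["width"],4))
E
python3 - <<'E'
from h import *
rep()
p,*C=cam("side"); u=proj([.515,.095,.05],*C)[0].astype(int); print(u)
cv2.imwrite("pics/s5.png",cv2.resize(p[u[1]-60:u[1]+60,u[0]-80:u[0]+80],(800,600),interpolation=cv2.INTER_CUBIC))
E
```

```text
t 7.0 TCP XYZ [ 5.6  0.3 57.5] nose [-32.    0.7  32.8] pitch -16.16 roll 0.07 yaw -18.23
F XYZ [ 0.4  1.1 -1.7] M [0.   0.21] w 0.0465
[350 287]
```

View pics/s5.png

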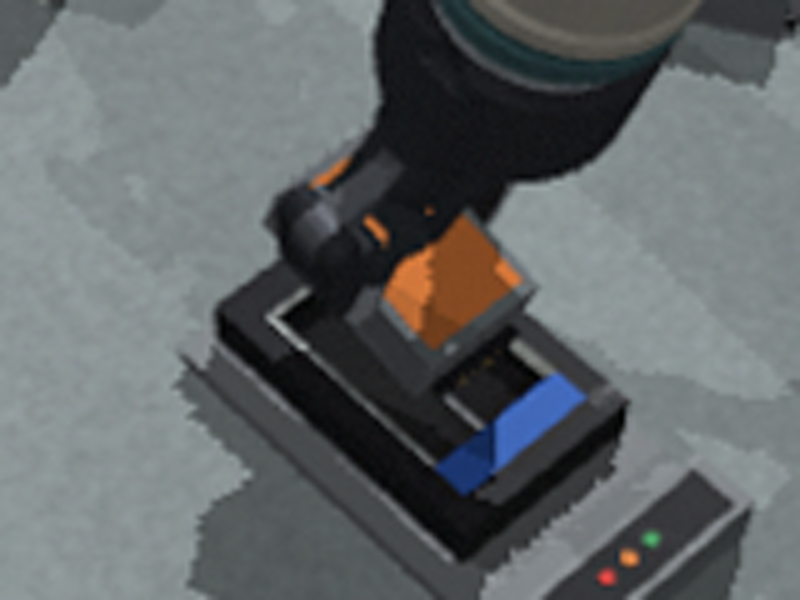

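Side crop: the pack is tipped nose-down above the pocket, nose end toward the blue lip (510,430). I lower it just inside, short of the contacts.

Emit:
send_rows:
  increments:
    - {"gripper": 0.3,"linear": [-0.0026,0.0002,-0.01],"delta_rot": [0,0,0]}
    - {"gripper": 0.3,"linear": [-0.0026,0.0002,-0.018],"delta_rot": [0,0,0]}
    - {"gripper": 0.3,"linear": [-0.0026,0.0002,-0.023],"delta_rot": [0,0,0]}
    - {"gripper": 0.3,"linear": [-0.0026,0.0002,-0.026],"delta_rot": [0,0,0]}
    - {"gripper": 0.3,"linear": [-0.0026,0.0002,-0.026],"delta_rot": [0,0,0]}
    - {"gripper": 0.3,"linear": [-0.0026,0.0002,-0.026],"delta_rot": [0,0,0]}

```text
clock: 7.65
position: [0.5136, 0.0963, 0.0463]
ee_rot: [0.138, 0.156, 0.978, -0.022]
contact_force: [-0.1, 0.0, -1.8]
width: 0.0467
gripper_force: 52.8
```

```bash
python3 -c "
from h import *
rep()"
```

```text
t 7.65 TCP XYZ [ 1.4 -0.3 30.3] nose [-36.2   0.1   5.6] pitch -16.04 roll 0.02 yaw -18.14
F XYZ [-0.1  0.  -1.8] M [-0.02  0.26] w 0.0467
```

Emit:
send_rows:
  increments:
    - {"gripper": 0.3,"linear": [0.0014,-0.0005,0],"delta_rot": [0,0,0]}
    - {"gripper": 0.3,"linear": [0.0014,-0.0005,-0.002],"delta_rot": [0,0,0]}
    - {"gripper": 0.3,"linear": [0.0014,-0.0005,-0.004],"delta_rot": [0,0,0]}
    - {"gripper": 0.3,"linear": [0.0014,-0.0005,-0.0045],"delta_rot": [0,0,0]}
    - {"gripper": 0.3,"linear": [0.0014,-0.0005,-0.0045],"delta_rot": [0,0,0]}

```text
clock: 8.15
position: [0.5147, 0.0957, 0.0417]
ee_rot: [0.138, 0.156, 0.978, -0.022]
contact_force: [-0.2, 0.2, -1.0]
width: 0.0469
gripper_force: 52.8
```

```bash
python3 -c "
from h import *
rep()"
```

```text
t 8.15 TCP XYZ [ 2.6 -0.5 25.7] nose [-35.   -0.1   1. ] pitch -16.02 roll 0.01 yaw -18.15
F XYZ [-0.2  0.1 -1. ] M [-0.02  0.22] w 0.0469
```

Emit:
send_rows:
  increments:
    - {"gripper": 0.3,"linear": [-0.0015,0.0005,0],"delta_rot": [0,0,0]}
    - {"gripper": 0.3,"linear": [-0.003,0.001,0],"delta_rot": [0,0,0]}
    - {"gripper": 0.3,"linear": [-0.0045,0.0015,0],"delta_rot": [0,0,0]}
    - {"gripper": 0.3,"linear": [-0.0052,0.0017,0],"delta_rot": [0,0,0]}
    - {"gripper": 0.3,"linear": [-0.0052,0.0017,0],"delta_rot": [0,0,0]}
    - {"gripper": 0.3,"linear": [-0.0052,0.0017,0],"delta_rot": [0,0,0]}

```text
clock: 8.75
position: [0.5106, 0.0974, 0.0423]
ee_rot: [0.139, 0.156, 0.978, -0.022]
contact_force: [4.5, -2.8, -1.5]
width: 0.0464
gripper_force: 52.6
```

```bash
python3 -c "
from h import *
rep()"
```

```text
t 8.75 TCP XYZ [-1.8 -0.1 26.3] nose [-39.4   0.3   1.6] pitch -16.14 roll 0.06 yaw -18.15
F XYZ [ 5.2 -1.3 -1.5] M [-0.16 -0.65] w 0.0464
```

Contact force is about 5 N, matching the springs pushed in ~3 mm, with the nose under the lip. I start rocking down while keeping the push.

Emit:
send_rows:
  increments:
    - {"gripper": 0.3,"linear": [-0.0002,0,-0.001],"delta_rot": [0.007,0.022,0]}
    - {"gripper": 0.3,"linear": [-0.0004,-0.0001,-0.002],"delta_rot": [0.0145,0.044,0]}
    - {"gripper": 0.3,"linear": [-0.0006,-0.0001,-0.0033],"delta_rot": [0.022,0.0665,0]}
    - {"gripper": 0.3,"linear": [-0.0006,-0.0001,-0.0033],"delta_rot": [0.022,0.0665,0]}
    - {"gripper": 0.3,"linear": [-0.0006,-0.0001,-0.0033],"delta_rot": [0.022,0.0665,0]}

```text
clock: 9.25
position: [0.5111, 0.0972, 0.0393]
ee_rot: [0.105, 0.157, 0.982, -0.016]
contact_force: [5.0, -2.5, -0.2]
width: 0.0464
gripper_force: 52.8
```

```bash
python3 -c "
from h import *
rep()"
```

```text
t 9.25 TCP XYZ [-1.3 -0.1 23.3] nose [-40.5   0.3   1.2] pitch -12.22 roll 0.11 yaw -18.17
F XYZ [ 5.6 -0.8 -0.2] M [-0.2  -0.83] w 0.0464
```

Emit:
send_rows:
  increments:
    - {"gripper": 0.3,"linear": [-0.0006,0.0001,0],"delta_rot": [0,0,0]}
    - {"gripper": 0.3,"linear": [-0.0012,0.0002,0],"delta_rot": [0,0,0]}
    - {"gripper": 0.3,"linear": [-0.0012,0.0002,0],"delta_rot": [0,0,0]}
    - {"gripper": 0.3,"linear": [-0.0012,0.0002,0],"delta_rot": [0,0,0]}

```text
clock: 9.65
position: [0.51, 0.0976, 0.0395]
ee_rot: [0.106, 0.157, 0.982, -0.016]
contact_force: [5.0, -3.7, -0.9]
width: 0.0462
gripper_force: 52.8
```

```bash
python3 -c "
from h import *
rep()"
```

```text
t 9.65 TCP XYZ [-2.4 -0.2 23.5] nose [-41.6   0.2   1.3] pitch -12.26 roll 0.12 yaw -18.15
F XYZ [ 5.9 -2.  -0.9] M [-0.24 -0.97] w 0.0462
```

Emit:
send_rows:
  increments:
    - {"gripper": 0.3,"linear": [0.0001,-0.0003,-0.001],"delta_rot": [0.0077,0.023,0]}
    - {"gripper": 0.3,"linear": [0.0003,-0.0005,-0.0022],"delta_rot": [0.0154,0.046,0]}
    - {"gripper": 0.3,"linear": [0.0005,-0.0006,-0.0034],"delta_rot": [0.023,0.0695,0]}
    - {"gripper": 0.3,"linear": [0.0005,-0.0006,-0.0034],"delta_rot": [0.023,0.0695,0]}
    - {"gripper": 0.3,"linear": [0.0005,-0.0006,-0.0034],"delta_rot": [0.023,0.0695,0]}

```text
clock: 10.15
position: [0.5115, 0.097, 0.0363]
ee_rot: [0.07, 0.157, 0.985, -0.01]
contact_force: [5.9, -1.7, 1.2]
width: 0.0466
gripper_force: 52.9
```

```bash
python3 -c "
from h import *
rep()"
```

```text
t 10.15 TCP XYZ [-0.8 -0.3 20.3] nose [-41.5   0.2   1. ] pitch -8.15 roll 0.18 yaw -18.18
F XYZ [6.2 0.2 1.2] M [-0.07 -0.96] w 0.0466
```

Emit:
send_rows:
  increments:
    - {"gripper": 0.3,"linear": [-0.0008,0.0002,0],"delta_rot": [0,0,0]}
    - {"gripper": 0.3,"linear": [-0.0008,0.0002,0],"delta_rot": [0,0,0]}
    - {"gripper": 0.3,"linear": [-0.0008,0.0002,0],"delta_rot": [0,0,0]}
    - {"gripper": 0.3,"linear": [-0.0007,0.0002,-0.001],"delta_rot": [0.007,0.022,0]}
    - {"gripper": 0.3,"linear": [-0.0005,0.0001,-0.0022],"delta_rot": [0.0145,0.045,0]}
    - {"gripper": 0.3,"linear": [-0.0004,0.0001,-0.0034],"delta_rot": [0.022,0.0675,0]}
    - {"gripper": 0.3,"linear": [-0.0004,0.0001,-0.0034],"delta_rot": [0.022,0.0675,0]}
    - {"gripper": 0.3,"linear": [-0.0004,0.0001,-0.0034],"delta_rot": [0.022,0.0675,0]}

```text
clock: 10.95
position: [0.5117, 0.097, 0.033]
ee_rot: [0.036, 0.158, 0.987, -0.004]
contact_force: [5.1, -3.1, 1.1]
width: 0.0468
gripper_force: 53.0
```

```bash
python3 -c "
from h import *
rep()"
```

```text
t 10.95 TCP XYZ [-0.6 -0.2 17. ] nose [-42.5   0.2   0.6] pitch -4.16 roll 0.18 yaw -18.17
F XYZ [ 5.8 -1.4  1.1] M [-0.09 -1.08] w 0.0468
```

Emit:
send_rows:
  increments:
    - {"gripper": 0.3,"linear": [0.0002,-0.0001,-0.001],"delta_rot": [0.006,0.018,0]}
    - {"gripper": 0.3,"linear": [0.0003,-0.0002,-0.002],"delta_rot": [0.012,0.036,0]}
    - {"gripper": 0.3,"linear": [0.0004,-0.0003,-0.003],"delta_rot": [0.018,0.054,0]}
    - {"gripper": 0.3,"linear": [0.0005,-0.0004,-0.0037],"delta_rot": [0.0226,0.069,0]}
    - {"gripper": 0.3,"linear": [0.0005,-0.0004,-0.0037],"delta_rot": [0.0226,0.069,0]}
    - {"gripper": 0.3,"linear": [0.0005,-0.0004,-0.0037],"delta_rot": [0.0226,0.069,0]}

```text
clock: 11.55
position: [0.5126, 0.0966, 0.0293]
ee_rot: [0.001, 0.158, 0.987, 0.002]
contact_force: [6.6, -1.9, 1.8]
width: 0.0465
gripper_force: 53.2
```

```bash
python3 -c "
from h import *
rep()"
```

```text
t 11.55 TCP XYZ [ 0.3 -0.3 13.3] nose [-42.6   0.2   0. ] pitch -0.05 roll 0.2 yaw -18.18
F XYZ [6.9 0.2 1.8] M [-0.02 -1.11] w 0.0465
```

Emit:
send_rows:
  increments:
    - {"gripper": 0.3,"linear": [0.0005,-0.0002,-0.0003],"delta_rot": [0,0,0]}
    - {"gripper": 0.3,"linear": [0.0009,-0.0003,-0.0003],"delta_rot": [0,0,0]}
    - {"gripper": 0.3,"linear": [0.0012,-0.0004,-0.0003],"delta_rot": [0,0,0]}
    - {"gripper": 0.3,"linear": [0.0012,-0.0004,-0.0003],"delta_rot": [0,0,0]}

```text
clock: 11.95
position: [0.5126, 0.0966, 0.0291]
ee_rot: [-0.0, 0.158, 0.987, 0.002]
contact_force: [5.5, -0.9, 4.7]
width: 0.0466
gripper_force: 53.5
```

```bash
python3 -c "
from h import *
rep()"
```

```text
t 11.95 TCP XYZ [ 0.4 -0.3 13.1] nose [-42.6   0.1  -0.1] pitch 0.06 roll 0.19 yaw -18.18
F XYZ [5.6 0.9 4.7] M [ 0.14 -0.87] w 0.0466
```

The pack is flat and in place. I release it.

Emit:
send_rows:
  increments:
    - {"gripper": 0.0,"linear": [0,0,0],"delta_rot": [0,0,0]}
    - {"gripper": -0.2,"linear": [0,0,0],"delta_rot": [0,0,0]}
    - {"gripper": -0.4,"linear": [0,0,0],"delta_rot": [0,0,0]}
    - {"gripper": -0.5,"linear": [0,0,0],"delta_rot": [0,0,0]}
    - {"gripper": -0.5,"linear": [0,0,0.001],"delta_rot": [0,0,0]}
    - {"gripper": -0.5,"linear": [0,0,0.005],"delta_rot": [0,0,0]}
    - {"gripper": -0.5,"linear": [0,0,0.02],"delta_rot": [0,0,0]}
    - {"gripper": -0.5,"linear": [0,0,0.05],"delta_rot": [0,0,0]}
  newtons: 20

```text
clock: 12.75
position: [0.5075, 0.0961, 0.0765]
ee_rot: [-0.006, 0.158, 0.987, 0.0]
contact_force: [0.3, -0.3, 0.8]
width: 0.0641
gripper_force: 0.0
```

Emit:
send_rows:
  increments:
    - {"gripper": -0.5,"linear": [0.02,-0.007,0.05],"delta_rot": [0,0,0]}
    - {"gripper": -0.5,"linear": [0.05,-0.016,0.09],"delta_rot": [0,0,0]}
    - {"gripper": -0.5,"linear": [0.08,-0.026,0.11],"delta_rot": [0,0,0]}
    - {"gripper": -0.5,"linear": [0.08,-0.026,0.11],"delta_rot": [0,0,0]}
    - {"gripper": -0.5,"linear": [0.08,-0.026,0.11],"delta_rot": [0,0,0]}

```text
clock: 13.25
position: [0.5897, 0.07, 0.1879]
ee_rot: [-0.004, 0.158, 0.987, 0.001]
contact_force: [0.4, 0.7, -0.6]
width: 0.0638
gripper_force: 0.0
```

```bash
python3 - <<'E'
from h import *
rep(); p,*C=cam("wrist"); cv2.imwrite("pics/w9.png",p)
for a,c,b in rects(p,"orange",1000):
    for z in (.042,): w=wrect(c,C,z); print(w, "XY",np.r_[w[:2],0]@A-456.5,np.r_[w[:2],0]@N_-252)
E
```

```text
t 13.25 TCP XYZ [ 81.9  -1.5 171.9] nose [ 38.8  -1.1 158.9] pitch 0.42 roll 0.04 yaw -18.2
F XYZ [ 0.2  0.8 -0.6] M [0.   0.01] w 0.0638
[513.1  97.1  64.5  38.9 162. ] XY 0.7011099999999715 0.3419099999999844
```

View pics/w9.png

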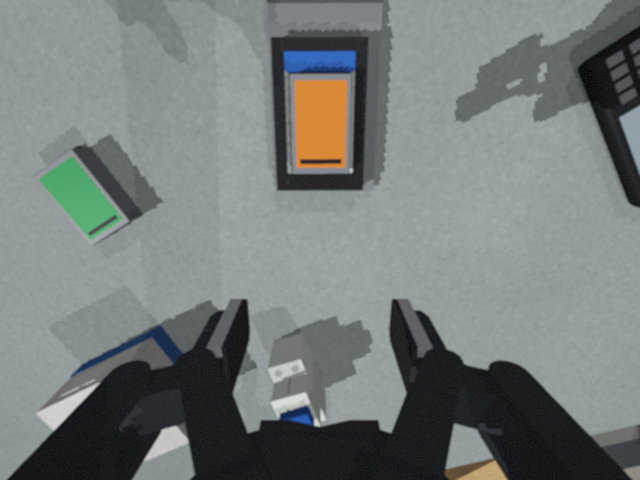

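The pack sits flat in the pocket with its nose end under the blue lip at (320,62). The panel measures 64.5 x 39 mm at the seated height, within 1 mm of the pocket's centre, and everything in view is undisturbed.

```bash
python3 -c "
from h import *
print(sign_off())"
```

```text
the job is handed in; nothing more can be done
None
```

The orange-topped pack lies flat in the charger bay, nose under the lip and against the contacts; the gripper is clear, the wrist force while fitting it stayed below about 8 N in the readings, and the job is handed in.

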